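# Lift the tin bin out of the counter organiser and tip it into the tray

## Robot

A 6-joint arm with a two-finger parallel gripper is mounted at the origin on a cart in front of the work surface, level with it; the furniture and walls round the work are solid. World frame = base frame: x ahead of the robot, y to its left, z up, the work surface at z = 0. Lengths are in m, angles in rad, forces in N, time in s.
With the tool pointing down it reaches from about 0.375 to 0.9 m from the base axis. Payload 3.1 kg.
Tool frame: the origin (TCP) lies at the very end of the fingers, on their centre line; the grasp point (between the pads) lies 19 mm behind it (manip.pinch_z is the distance from the TCP to the grasp point, in m); z points along the fingers, y is the line along which they close (so a half turn about z gives the same grasp; the last joint's range is limited). The gripper opens to 85 mm and grips with 20 to 120 N. Pads are 22 mm wide; open, the fingers measure 114 mm over their backs; the gripper's body (76 mm by 85 mm) begins 54 mm behind the grasp point. The pads swing forward as they close: fully open they stand 13 mm farther back than shut.
Start: joints at [-1.454, 0.527, 1.433, -0, 1.181, -0.178], TCP at [0.182, -0.598, 0.231] pointing down, gripper open.
Joint ranges: [-3.08, 3.08], [-0.75, 2.2], [0.22, 2.44], [-1.43, 4.57], [0, 2.65], [-2.85, 2.85]. Speed limits (rad/s): [2.79, 2.79, 3.14, 3.14, 3.14, 3.14].

## Interface

Orientations are given as a unit quaternion [x, y, z, w].
In Python, from station import manip gives the robot as it stands.
- The arm moves only by the tool servo_tool, never from a script. Its argument "commands" is one flat list of numbers, 7 for each row, row after row: the shift along the tool's x, y, z each as a share of 500 mm, from -1 to 1, then the turn, a rotation vector about the tool's x, y, z each as a share of 360 degrees, from -1 to 1, then the opening, from -1 (shut) to 1 (fully open). In form: [dx, dy, dz, rx, ry, rz, claw, dx, dy, dz, rx, ry, rz, claw, ...]. A call has 1 to 12 rows; each row shifts and turns the commanded pose from where the row before left it, along the tool's axes as they then stand; what a row does not reach is not made up. A row lasts 1/12 s, in which the tool goes at most 41.7 mm and 7.16 degrees, less where a joint would pass 70% of its speed; a pose out of reach is approached as far as the arm can. A call with a number of a shift or a turn outside -1 to 1 is refused whole. A call with a gripper value outside its range is refused whole. The fingers move at their own pace and stop on an object; "force" is the grip in N (left out, the last holds). Time passes only in rows, so rows that do not move let the fingers close. It gives the time, the measured TCP pose, the force, the opening and the grip force at its end, in the units of the state.
- manip.sense(): the state, without advancing time (a new reading comes with each control period).
- manip.snapshot(name): name is "side" or "top" or "wrist"; returns a dict with "img" (384x512x3 uint8, red, green, blue), "mtx" (3x3 intrinsics, pixels), "distortion" ([k1, k2, p1, p2, k3] as OpenCV has them; the pictures are not rectified), "world_to_cam" (4x4, takes a point from world to camera coordinates). Camera axes: x right, y up, looking along -z (the intrinsics and any distortion apply to the point x, -y, -z); pixel columns grow to the right and rows downward; lengths in m; the calibration is good to about 2 mm. A picture is of the moment at which its call begins. There is no depth.
- manip.sign_off(): hands the job in; it is judged then, once.
Trained networks look in a picture, given as the dict that the camera call returned (one of the last four; its "shot" number tells which), for a name from the list of things; names that differ only in an ending like _2 or _b are one class to them, and where a whole thing is asked for, a point or a joint stands for the part that bears it (a point fixed in the world has none). Each returns a list of dicts, best first, with "conf" (0 to 1); they miss things now and then, are a little off and sometimes report something else, mostly with a low value. They report only what shows in the picture. A call takes as long as a camera call.
- manip.look_for(picture, query): "box" ([left, top, width, height] in pixels, round what is visible of it).
- manip.silhouettes(picture, query): "pixels" (384x512 bool, what is visible of it) and "box" ([left, top, width, height] in pixels, round what is visible of it).
The state is a dict: "t": time; "q": joint angles; "qd": joint speeds; "tau": joint torques, N m; "tcp_pos": TCP position; "tool_rot": TCP orientation; "force": force on the tool from outside, world axes, zero at the start; "ft_torque": the same for the moment, N m; "finger_gap": opening from 0.0 (shut) to 1.0 (fully open); "gripper_force": force on a finger pad.
Only numpy, scipy, OpenCV 4.12 (cv2) and the standard library are available. Lean on these libraries where they do the work, as an engineer would, in place of code of your own. Each camera call takes 0.05 s, during which the arm holds its last target. There are 200 camera calls.

## Task

Two little round tins lie in one of the two blue bins of the wooden counter organiser. Lift that bin straight out by its swinging wire handle and stand it upright on the bare counter with the tins still in it; let go, then take it again by its body (the handle is for lifting only), tip it over its sloped end so that both tins slide out into the metal tray, and stand the empty bin upright on the bare counter. Do not touch the tins with the gripper, leave the other bin in its pocket, and do not disturb the gift box, mug or oval tin.

Things in the scene. Friction and masses are not known exactly. Their poses are not given: they have to be found in the camera images.
- organiser: fixed wooden frame, 160 (its x) x 146 (its y) mm, 47 high, with two pockets side by side along its y, each 144 x 62 mm with a floor 5 mm above the counter; pocket centres at y = +33 and -33 mm. Origin: centre of its underside on the counter. z up. It stands to one side of the robot (left or right), the tray to the other.
- bin: loose blue bin with the two tins, in either pocket with 2 mm play, rim 3 mm above the frame. 140 (its x) x 58 (its y) mm, walls 45 high, 3 thick, 0.11-0.22 kg. Origin: centre of underside; z up; +x to the pouring end, where from x = +27 the floor rises as a 35 degree ramp to a lip 33 high at x = +70 between the side walls. The tins slide out when it is tipped about 80 degrees, pouring end down.
- bin_side (a point): point in that bin, x = -27 mm, y = 0, 25 mm above its underside: half-way between its flat outer side walls (58 mm apart), where the body can be gripped across its y once it is out; the gripper may lean back up to 45 degrees over the rear end (fingers pointing down and to +x), clear of the handle
- bin_bail: swinging wire handle of that bin. Origin: its hinge, at x = -13, z = 50 mm in the bin, axis along the bin's y. Its crossbar is 42 mm from the hinge. Left alone it falls forward and rests leaning 1.0 rad from upright to the bin's +x; it swings freely up to a stop 0.1 rad short of upright, where the loaded bin hangs about level. Its legs lie within the bin's width.
- bin_grip (a point): centre of the black crossbar sleeve of that handle: a horizontal round bar along the bin's y, 36 mm long, 10 mm thick. At rest it is 35 mm ahead (+x) of the hinge and 23 mm above it, i.e. 28 mm above the bin's rim.
- tin_a: small round cream tin, 45 mm across, 19 high, 35 g; origin: centre of its underside; lying flat in the rear half of the bin
- tin_b: second such tin, lying flat beside it in the bin, nearer the pouring end; origin: centre of its underside
- other_bin: an identical blue bin in the other pocket, with a green carton lying in it: stays where it is. Origin: centre of its underside.
- tray: fixed open metal tray, 170 (its x) x 150 (its y) mm, walls 30 high and 3 thick, floor 3 thick. Origin: centre of its underside on the counter; z up.
- gift_box: white card gift box with little jars, 58 x 172 mm, 72 high, standing behind the work; bystander. Origin: centre of its underside.
- mug: white mug with blue leaves, 85 x 118 mm, 94 high, behind the work; bystander. Origin: centre of its underside.
- oval_tin: flat oval tin with a green lid picture, 78 x 64 mm, 20 high, behind the work; bystander. Origin: centre of its underside.

How it is judged:
On the way, in this order (a step that is already met when the one before it is completed fails the run):
1. the bin is lifted clear of the organiser, upright, with the tins in it (z of bin in the frame of organiser above 0.055 m and angle between bin's own z axis and vertical below 0.45 rad and distance between each of tin_a, tin_b and bin below 0.075 m and z of tin_a in the frame of bin between -0.005 and 0.045 m and z of tin_b in the frame of bin between -0.005 and 0.045 m), for 0.1 s.
2. the bin stands upright on the bare counter, let go, with both tins in it (angle between bin's own z axis and vertical below 0.1 rad and height (world z) of bin between -0.004 and 0.004 m and horizontal distance between bin and organiser above 0.09 m and horizontal distance between bin and tray above 0.1 m and linear speed of bin below 0.02 m/s and contact force between the fingers and bin below 0.05 N and distance between each of tin_a, tin_b and bin below 0.075 m and z of tin_a in the frame of bin between -0.005 and 0.045 m and z of tin_b in the frame of bin between -0.005 and 0.045 m), for 0.2 s.
3. the bin, held by its body, is tipped steeply at the tray (angle between bin's own z axis and vertical above 0.9 rad and contact force between the fingers and bin above 0.5 N and horizontal distance between bin and tray below 0.22 m), for 0.1 s.
At the end, for the whole second after the job is handed in: both tins lie at rest inside the tray walls, below 50 mm; the bin stands upright (within 0.1 rad) on the bare counter, let go and at rest, its centre over 90 mm from the organiser's and over 100 mm from the tray's; the other bin has moved less than 25 mm (angle between bin's own z axis and vertical below 0.1 rad and height (world z) of bin between -0.004 and 0.004 m and horizontal distance between bin and organiser above 0.09 m and horizontal distance between bin and tray above 0.1 m and linear speed of bin below 0.02 m/s and contact force between the fingers and bin below 0.05 N and x of tin_a in the frame of tray between -0.085 and 0.085 m and y of tin_a in the frame of tray between -0.075 and 0.075 m and height (world z) of each of tin_a, tin_b below 0.05 m and x of tin_b in the frame of tray between -0.085 and 0.085 m and y of tin_b in the frame of tray between -0.075 and 0.075 m and linear speed of each of tin_a, tin_b below 0.03 m/s and distance of other_bin from where it was at the start of the episode below 0.025 m); the robot touches nothing.
It fails at once if the bin is tilted more than 0.4 rad while still in the organiser (angle between bin's own z axis and vertical above 0.4 rad and z of bin in the frame of organiser below 0.04 m and horizontal distance between bin and organiser below 0.1 m).
It fails at once if the bin is tipped more than 0.7 rad while the gripper is on the wire handle (angle between bin's own z axis and vertical above 0.7 rad and contact force between the fingers and bin_bail above 1 N).
It fails at once if the gripper handles a tin (contact force between the fingers and tin_a above 0.5 N or contact force between the fingers and tin_b above 0.5 N).
It fails at once if the other bin is moved more than 25 mm (distance of other_bin from where it was at the start of the episode above 0.025 m).
It fails at once if a bystander is moved more than 30 mm (distance of any of gift_box, mug, oval_tin from where it was at the start of the episode above 0.03 m).
It also fails if it takes over 72 s, if anything falls off the work surface, if the arm or the gripper's body presses on something with over 40 N, if the wrist force passes 120 N, or if a joint passes its speed limit or range.

## Working session

There is one attempt and no reset: what is moved stays moved. The work goes in short steps, Python scripts to look and compute and a tool call to move; the robot and the scene stay as the last step left them, time stands still between calls to the robot, and variables do not carry over. Pictures are saved under pics/ and viewed, at most 10 in all, crops included, and the job is handed in when it is done.

Besides the shell and the picture viewer there is one more tool, called after "Call:" by a JSON object that holds its "fn" and its "kwargs". servo_tool: Moves the arm, as the interface text tells. Its arguments: {"type":"object","properties":{"commands":{"type":"array"},"force":{"type":"number"}},"required":["commands"]}

```bash
ls; mkdir -p pics; cat > h.py <<'E'
import numpy as np, cv2
from station import manip
from scipy.spatial.transform import Rotation as R
def snap(n,save=None):
    p=manip.snapshot(n)
    if save: cv2.imwrite('pics/'+save,p['img'][:,:,::-1])
    return p
def proj(p,X):
    X=np.atleast_2d(X).astype(float); M=np.array(p['world_to_cam']); c=X@M[:3,:3].T+M[:3,3]
    c=c*[1,-1,-1]
    return cv2.projectPoints(c.reshape(-1,1,3),np.zeros(3),np.zeros(3),np.array(p['mtx']),np.array(p['distortion'],float))[0].reshape(-1,2)
def ray(p,uv,z):
    u=cv2.undistortPoints(np.array(uv,float).reshape(-1,1,2),np.array(p['mtx']),np.array(p['distortion'],float)).reshape(-1,2)
    M=np.array(p['world_to_cam']);d=np.c_[u[:,0],-u[:,1],-np.ones(len(u))]@M[:3,:3]; o=-M[:3,:3].T@M[:3,3]
    return o+d*((z-o[2])/d[:,2])[:,None]
E
python3 - <<'E'
from h import *
for n in('top','side'):
    p=snap(n,n+'0.png')
    M=np.array(p['world_to_cam']);print(n,'cam at',(-M[:3,:3].T@M[:3,3]).round(3))
    for q,z in(('organiser',.047),('bin',.05),('bin_bail',.078),('tin_a',.03),('other_bin',.05),('tray',.03),('mug',.05),('gift_box',.07),('oval_tin',.02)):
        for r in manip.silhouettes(p,q)[:3]:
            ys,xs=np.nonzero(r['pixels'])
            rect=cv2.minAreaRect(np.c_[xs,ys].astype(np.float32))
            c=ray(p,cv2.boxPoints(rect),z)[:,:2].round(3).tolist()
            print(q,round(r['conf'],2),r['box'],ray(p,[[xs.mean(),ys.mean()]],z)[0,:2].round(3),c)
s=manip.sense();print(s['tcp_pos'],s['tool_rot'],manip.pinch_z)
E
```

```text
pics
top cam at [0.41  0.006 1.149]
organiser 0.6 [321.6, 177.6, 65.3, 68.3] [ 0.471 -0.254] [[0.548, -0.183], [0.56, -0.342], [0.394, -0.35], [0.384, -0.193]]
bin 0.67 [327.5, 186.9, 29.0, 51.9] [ 0.458 -0.241] [[0.537, -0.201], [0.544, -0.268], [0.403, -0.279], [0.397, -0.212]]
bin_bail 0.6 [331.6, 205.9, 25.0, 16.3] [ 0.455 -0.24 ] [[0.472, -0.208], [0.482, -0.263], [0.447, -0.268], [0.438, -0.214]]
bin_bail 0.56 [327.8, 190.6, 29.9, 48.0] [ 0.456 -0.234] [[0.536, -0.195], [0.543, -0.26], [0.403, -0.271], [0.397, -0.206]]
tin_a 0.71 [330.7, 190.1, 16.8, 13.4] [ 0.514 -0.234] [[0.534, -0.217], [0.533, -0.255], [0.493, -0.252], [0.494, -0.215]]
tin_a 0.71 [337.2, 204.9, 13.8, 16.6] [ 0.47  -0.241] [[0.489, -0.225], [0.488, -0.26], [0.45, -0.258], [0.452, -0.223]]
other_bin 0.96 [355.8, 189.8, 29.0, 47.9] [ 0.45 -0.31] [[0.538, -0.269], [0.543, -0.338], [0.405, -0.344], [0.401, -0.275]]
tray 0.92 [133.8, 175.9, 66.5, 77.4] [0.483 0.223] [[0.411, 0.317], [0.586, 0.285], [0.554, 0.13], [0.381, 0.164]]
mug 0.63 [132.9, 132.0, 44.1, 30.4] [0.662 0.245] [[0.683, 0.312], [0.732, 0.242], [0
[... 803 characters left out ...]
4 [94.3, 222.2, 60.7, 61.6] [0.661 0.246] [[0.814, 0.201], [0.694, 0.135], [0.556, 0.286], [0.65, 0.341]]
mug 0.16 [316.5, 161.6, 12.0, 12.4] [ 0.471 -0.287] [[0.494, -0.262], [0.473, -0.336], [0.452, -0.303], [0.473, -0.232]]
gift_box 0.79 [164.7, 178.5, 62.9, 62.7] [0.624 0.074] [[0.689, 0.141], [0.716, -0.125], [0.561, -0.008], [0.564, 0.205]]
oval_tin 0.73 [96.4, 220.4, 58.2, 68.7] [0.695 0.219] [[0.852, 0.174], [0.729, 0.106], [0.585, 0.264], [0.682, 0.319]]
oval_tin 0.63 [238.9, 167.4, 26.7, 16.5] [ 0.651 -0.206] [[0.708, -0.233], [0.646, -0.265], [0.597, -0.177], [0.654, -0.147]]
[ 0.18221915 -0.59783506  0.23133294] [9.89083306e-01 1.47357432e-01 4.76332514e-06 2.55307616e-05] 0.0187
```

```bash
python3 -c "
import cv2
a=cv2.imread('pics/top0.png')[120:260,120:400]
cv2.imwrite('pics/top0c.png',cv2.resize(a,(800,400),interpolation=3))"
```

```text
(no output)
```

View pics/top0c.png

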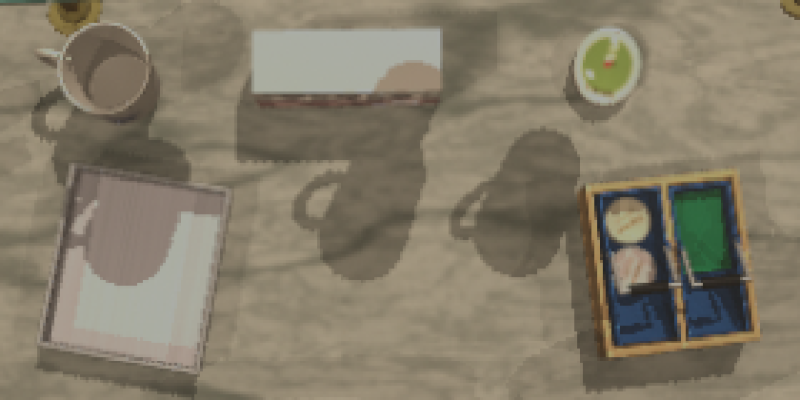

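Call:
{"fn": "servo_tool", "kwargs": {"commands": [0.06,-0.0437,0,0,0,0,1,0.06,-0.0437,0,0,0,0,1,0.06,-0.0437,0,0,0,0,1,0.06,-0.0437,0,0,0,0,1,0.06,-0.0437,0,0,0,0,1,0.06,-0.0437,0,0,0,0,1,0.06,-0.0437,0,0,0,0,1,0.06,-0.0437,0,0,0,0,1,0.06,-0.0437,0,0,0,0,1,0.06,-0.0437,0,0,0,0,1,0.06,-0.0437,0,0,0,0,1,0.06,-0.0437,0,0,0,0,1]}}

```text
t: 2.0
tcp_pos: [0.4511, -0.2406, 0.2316]
tool_rot: [0.989, 0.147, 0.0, 0.0]
force: [0.1, -0.2, -0.0]
finger_gap: 1.0
gripper_force: 0.0
```

Call:
{"fn": "servo_tool", "kwargs": {"commands": [0,0,0.008,0,0,-0.018,1,0,0,0.008,0,0,-0.018,1,0,0,0.008,0,0,-0.018,1,0,0,0.008,0,0,-0.018,1,0,0,0.008,0,0,-0.018,1,0,0,0.008,0,0,-0.018,1,0,0,0.008,0,0,-0.018,1,0,0,0.008,0,0,-0.018,1,0,0,0.008,0,0,-0.018,1,0,0,0.008,0,0,-0.018,1,0,0,0.008,0,0,-0.018,1,0,0,0.008,0,0,-0.018,1]}}

```text
t: 3.0
tcp_pos: [0.4503, -0.2422, 0.1833]
tool_rot: [0.675, 0.737, 0.0, 0.0]
force: [-0.4, -0.4, 0.7]
finger_gap: 0.999
gripper_force: 0.0
```

```bash
cat >> h.py <<'E'
def go(target,yaw=None,lean=0,n=None):
    "print tool-frame shift share (total) to target TCP and remaining rotvec shares"
    s=manip.sense();Rt=R.from_quat(s['tool_rot']);d=Rt.inv().apply(np.array(target)-s['tcp_pos'])/.5
    print('shift total',d.round(4),'mm',np.linalg.norm(d)*500)
def st():
    s=manip.sense();M=R.from_quat(s['tool_rot']).as_matrix()
    print('t',round(s['t'],2),'tcp',np.round(s['tcp_pos'],4),'q',np.round(s['q'],2),'x',M[:,0].round(3),'y',M[:,1].round(3),'z',M[:,2].round(3),'F',np.round(s['force'],1),'gap',round(s['finger_gap'],3),'gf',np.round(s['gripper_force'],1))
E
python3 - <<'E'
from h import *
st()
p=snap('wrist','w1.png')
for q in('bin','bin_grip','bin_bail','tin_a','organiser'):
    for r in manip.silhouettes(p,q)[:3]:
        ys,xs=np.nonzero(r['pixels']);rect=cv2.minAreaRect(np.c_[xs,ys].astype(np.float32))
        z=dict(bin=.05,bin_grip=.078,bin_bail=.078,tin_a=.03,organiser=.047)[q]
        print(q,round(r['conf'],2),np.round(r['box']),ray(p,[[xs.mean(),ys.mean()]],z)[0,:2].round(4),ray(p,cv2.boxPoints(rect),z)[:,:2].round(3).tolist())
b=np.array([[.472,-.240]]);th=np.pi+.078
for x,z in((22,.078),(70,.05),(-70,.05)):print(proj(p,[b[0,0]+x/1e3*np.cos(th),b[0,1]+x/1e3*np.sin(th),z]))
E
```

```text
t 3.0 tcp [ 0.4503 -0.2422  0.1833] q [-0.71  0.44  1.77 -0.    0.93 -0.8 ] x [-0.088  0.996 -0.   ] y [0.996 0.088 0.   ] z [ 0. -0. -1.] F [-0.4 -0.4  0.7] gap 0.999 gf 0.0
bin 0.82 [191. 138. 164.  76.] [ 0.4604 -0.2372] [[0.398, -0.283], [0.397, -0.21], [0.533, -0.199], [0.547, -0.272]]
bin_bail 0.58 [237. 145.  54.  72.] [ 0.4521 -0.2357] [[0.443, -0.268], [0.438, -0.209], [0.474, -0.205], [0.482, -0.265]]
tin_a 0.89 [294. 143.  46.  45.] [ 0.5095 -0.2329] [[0.485, -0.214], [0.528, -0.211], [0.536, -0.254], [0.491, -0.258]]
tin_a 0.57 [253. 147.  39.  40.] [ 0.4671 -0.2376] [[0.447, -0.218], [0.482, -0.215], [0.487, -0.254], [0.45, -0.257]]
organiser 0.69 [176. 121. 192. 157.] [ 0.4645 -0.2473] [[0.385, -0.35], [0.385, -0.198], [0.541, -0.186], [0.57, -0.336]]
[[251.71197622 186.72265274]]
[[196.2579845  175.86652144]]
[[357.82432282 177.31071285]]
```

View pics/w1.png

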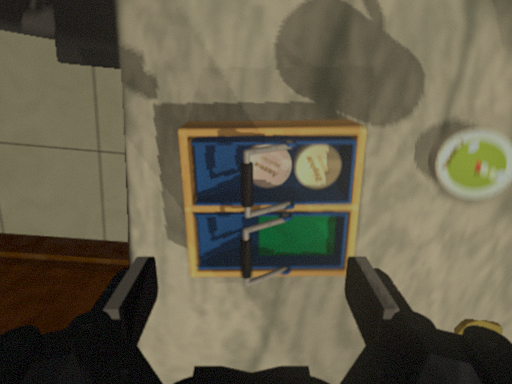

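Call:
{"fn": "servo_tool", "kwargs": {"commands": [0.0066,-0.0054,0.02,0,0,0,0.2,0,0,0.02,0,0,0,0.2,0,0,0.02,0,0,0,0.2,0,0,0.02,0,0,0,0.2,0,0,0.02,0,0,0,0.2,0,0,0.02,0,0,0,0.2,0,0,0.02,0,0,0,0.2,0,0,0.02,0,0,0,0.2,0,0,0.02,0,0,0,0.2,0,0,0,0,0,0,0.2], "force": 30}}

```text
t: 4.13
tcp_pos: [0.4462, -0.2382, 0.0912]
tool_rot: [0.678, 0.736, -0.0, -0.002]
force: [-1.1, 0.2, -0.7]
finger_gap: 0.599
gripper_force: 0.0
```

```bash
python3 - <<'E'
from h import *
st()
p=snap('wrist','w2.png')
s=manip.sense();M=R.from_quat(s['tool_rot']).as_matrix()
print('bar pred px',proj(p,[.447,-.239,.078]),'grasp axis at z.078',proj(p,[s['tcp_pos'][0],s['tcp_pos'][1],.078]))
E
```

```text
t 4.13 tcp [ 0.4462 -0.2382  0.0912] q [-0.71  0.6   1.85 -0.    0.7  -0.79] x [-0.082  0.997  0.003] y [ 0.997  0.082 -0.003] z [-0.003  0.003 -1.   ] F [-1.1  0.2 -0.7] gap 0.599 gf 0.0
bar pred px [[254.0509061  245.30321823]] grasp axis at z.078 [[253.26646949 244.38797262]]
```

View pics/w2.png

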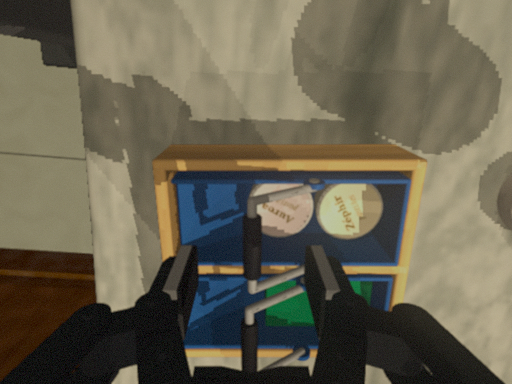

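Call:
{"fn": "servo_tool", "kwargs": {"commands": [0,0,0.016,0,0,0,0.2,0,0,0.016,0,0,0,0.2,0,0,0.016,0,0,0,0.2,0,0,0.015,0,0,0,0.2,0,0,0,0,0,0,-0.35,0,0,0,0,0,0,-0.35,0,0,0,0,0,0,-0.35]}}

```text
t: 4.77
tcp_pos: [0.4472, -0.239, 0.0618]
tool_rot: [0.677, 0.736, 0.0, -0.0]
force: [0.6, -0.3, -0.5]
finger_gap: 0.323
gripper_force: 0.0
```

```bash
python3 - <<'E'
from h import *
st()
p=snap('wrist','w3.png')
E
```

```text
t 4.77 tcp [ 0.4472 -0.239   0.0618] q [-0.71  0.65  1.86  0.    0.63 -0.79] x [-0.082  0.997  0.   ] y [ 0.997  0.082 -0.   ] z [-0.  0. -1.] F [ 0.6 -0.3 -0.5] gap 0.323 gf 0.0
```

View pics/w3.png

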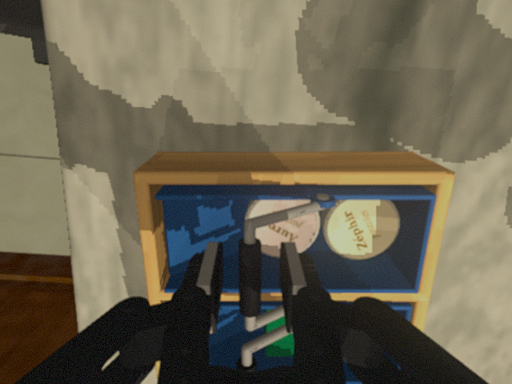

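Call:
{"fn": "servo_tool", "kwargs": {"commands": [0,0,0.005,0,0,0,-0.64,0,0,0,0,0,0,-0.64,0,0,0,0,0,0,-0.64,0,0.0104,-0.0132,0,0,0,-0.64,0,0.0128,-0.0108,0,0,0,-0.64,0,0.0146,-0.008,0,0,0,-0.64,0,0.012,-0.004,0,0,0,-0.64,0,0.0088,-0.0018,0,0,0,-0.64,0,0,0,0,0,0,-0.64,0,0,0,0,0,0,-0.64]}}

```text
t: 5.65
tcp_pos: [0.477, -0.2366, 0.0782]
tool_rot: [0.677, 0.736, 0.0, 0.0]
force: [0.5, 0.8, -0.1]
finger_gap: 0.181
gripper_force: 0.0
```

Call:
{"fn": "servo_tool", "kwargs": {"commands": [0,0,0,0,0,0,-1,0,0,0,0,0,0,-1,0,0,0,0,0,0,-1,0,0,0,0,0,0,-1,0,0,0,0,0,0,-1,0,0,0,0,0,0,-1], "force": 40}}

```text
t: 6.15
tcp_pos: [0.4763, -0.2364, 0.0781]
tool_rot: [0.678, 0.735, 0.0, -0.0]
force: [1.4, 0.7, 0.8]
finger_gap: 0.098
gripper_force: 38.9
```

```bash
python3 - <<'E'
from h import *
st()
p=snap('wrist','w4.png')
E
```

```text
t 6.15 tcp [ 0.4763 -0.2364  0.0781] q [-0.67  0.64  1.79  0.    0.71 -0.75] x [-0.082  0.997  0.   ] y [ 0.997  0.082 -0.   ] z [-0.  0. -1.] F [1.4 0.7 0.8] gap 0.098 gf 38.9
```

View pics/w4.png

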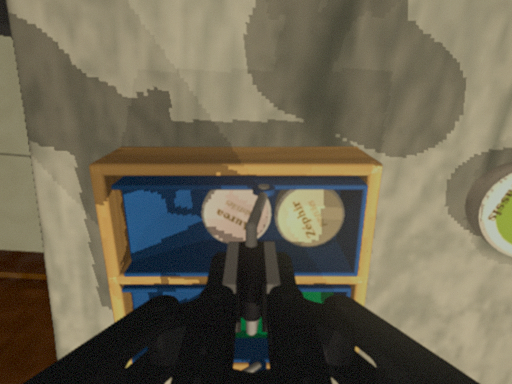

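Call:
{"fn": "servo_tool", "kwargs": {"commands": [0,0,-0.006,0,0,0,-1,0,0,-0.01,0,0,0,-1,0,0,-0.016,0,0,0,-1,0,0,-0.018,0,0,0,-1,0,0,-0.018,0,0,0,-1,0,0,-0.018,0,0,0,-1,0,0,-0.018,0,0,0,-1,0,0,-0.018,0,0,0,-1,0,0,-0.018,0,0,0,-1,0,0,-0.018,0,0,0,-1,0,0,-0.018,0,0,0,-1,0,0,-0.01,0,0,0,-1]}}

```text
t: 7.2
tcp_pos: [0.4768, -0.2369, 0.1727]
tool_rot: [0.677, 0.736, 0.0, 0.001]
force: [0.5, 0.1, -1.9]
finger_gap: 0.1
gripper_force: 39.0
```

```bash
python3 - <<'E'
from h import *
st()
p=snap('side')
a=p['img'][60:260,200:440,::-1];b=manip.snapshot('wrist')['img'][:,:,::-1]
cv2.imwrite('pics/s5.png',np.hstack([cv2.resize(a,(480,400),interpolation=3),cv2.resize(b,(320,400))]))
E
```

```text
t 7.2 tcp [ 0.4768 -0.2369  0.1727] q [-0.67  0.48  1.73 -0.    0.93 -0.75] x [-0.082  0.997 -0.001] y [0.997 0.082 0.001] z [ 0.001 -0.001 -1.   ] F [ 0.5  0.1 -1.9] gap 0.1 gf 39.0
```

View pics/s5.png

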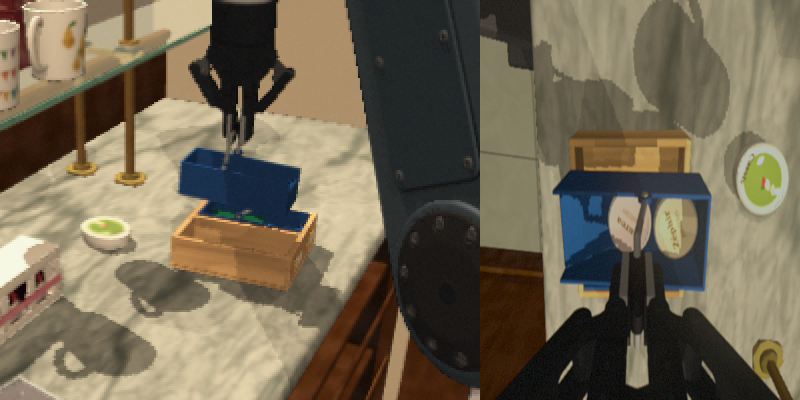

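```bash
cat > fit.py <<'E'
from h import *
from scipy.optimize import least_squares
D=[([-1.454,.527,1.433,0,1.181,-.178],[.182,-.598,.231]),([-.71,.44,1.77,0,.93,-.8],[.4503,-.2422,.1833]),([-.71,.6,1.85,0,.7,-.79],[.4462,-.2382,.0912]),([-.71,.65,1.86,0,.63,-.79],[.4472,-.239,.0618]),([-.67,.64,1.79,0,.71,-.75],[.4763,-.2364,.0781]),([-.67,.48,1.73,0,.93,-.75],[.4768,-.2369,.1727])]
def f(p):
    o=[]
    for q,t in D:
        c,s=np.cos(q[0]),np.sin(q[0]);r=t[0]*c+t[1]*s;l=-t[0]*s+t[1]*c
        A=q[1]+q[2]
        o+=[p[0]+p[1]*np.sin(q[1])+p[2]*np.sin(A)+p[5]*np.cos(A)-r,p[3]+p[1]*np.cos(q[1])+p[2]*np.cos(A)-p[5]*np.sin(A)-t[2],p[4]-l]
    return np.array(o+[0.02*(p[0]),.02*p[5]])
s=least_squares(f,[0,.4,.4,0,.1,0]);print(s.x.round(3),f(s.x).round(3))
E
python3 fit.py
python3 - <<'E'
from h import *
p=snap('side')
for b,t in(([241,145],[241,107]),([265,150],[265,97])):
    g=ray(p,[b],0)[0]
    for z in(.2,.3,.4,.5):print(g.round(3),z,proj(p,[g[0],g[1],z]).round(),end=' ')
    print(t)
s=manip.sense();print(np.round(s['q'],4),s['tcp_pos'])
# rough side-view level check via bin
p=snap('wrist')
E
```

```text
[ 0.012  0.567  0.39  -0.007  0.11   0.112] [ 0.     0.    -0.001  0.    -0.     0.001  0.001 -0.002  0.    -0.
  0.001  0.     0.     0.001 -0.    -0.001  0.    -0.     0.     0.002]
[ 0.831 -0.436  0.   ] 0.2 [[239.  87.]] [ 0.831 -0.436  0.   ] 0.3 [[238.  56.]] [ 0.831 -0.436  0.   ] 0.4 [[236.  22.]] [ 0.831 -0.436  0.   ] 0.5 [[235. -14.]] [241, 107]
[ 0.736 -0.434  0.   ] 0.2 [[264.  91.]] [ 0.736 -0.434  0.   ] 0.3 [[264.  58.]] [ 0.736 -0.434  0.   ] 0.4 [[264.  23.]] [ 0.736 -0.434  0.   ] 0.5 [[263. -15.]] [265, 97]
[-0.6712  0.4858  1.7264  0.      0.9284 -0.7534] [ 0.47654991 -0.2367271   0.1716789 ]
```

Call:
{"fn": "servo_tool", "kwargs": {"commands": [0.015,0,0,0,0,0,-1,0.03,-0.002,0,0,0,0,-1,0.04,-0.002,0,0,0,0,-1,0.04,-0.002,0,0,0,0,-1,0.04,-0.003,0,0,0,0,-1,0.04,-0.003,0,0,0,0,-1,0.04,-0.003,0,0,0,0,-1,0.04,-0.002,0,0,0,0,-1,0.04,-0.002,0,0,0,0,-1,0.035,-0.002,0,0,0,0,-1,0.027,0,0,0,0,0,-1,0.014,0,0,0,0,0,-1]}}

```text
t: 8.4
tcp_pos: [0.4474, -0.0347, 0.1708]
tool_rot: [0.677, 0.736, -0.0, -0.002]
force: [-0.5, 0.1, -1.2]
finger_gap: 0.099
gripper_force: 39.0
```

Call:
{"fn": "servo_tool", "kwargs": {"commands": [0,0,0,0,0,0.004,-1,0,0,0,0,0,0.009,-1,0,0,0,0,0,0.012,-1,0,0,0,0,0,0.012,-1,0,0,0,0,0,0.012,-1,0,0,0,0,0,0.012,-1,0,0,0,0,0,0.012,-1,0,0,0,0,0,0.012,-1,0,0,0,0,0,0.012,-1,0,0,0,0,0,0.012,-1,0,0,0,0,0,0.012,-1,0,0,0,0,0,0.012,-1]}}

```text
t: 9.4
tcp_pos: [0.4489, -0.0371, 0.171]
tool_rot: [0.918, 0.396, -0.0, -0.0]
force: [0.2, 0.4, -2.6]
finger_gap: 0.101
gripper_force: 39.0
```

Call:
{"fn": "servo_tool", "kwargs": {"commands": [0,0,0,0,0,0.012,-1,0,0,0,0,0,0.012,-1,0,0,0,0,0,0.012,-1,0,0,0,0,0,0.012,-1,0,0,0,0,0,0.012,-1,0,0,0,0,0,0.012,-1,0,0,0,0,0,0.012,-1,0,0,0,0,0,0.012,-1,0,0,0,0,0,0.012,-1,0,0,0,0,0,0.012,-1,0,0,0,0,0,0.007,-1,0,0,0,0,0,0.004,-1]}}

```text
t: 10.4
tcp_pos: [0.4489, -0.0371, 0.1709]
tool_rot: [1.0, -0.004, -0.0, -0.0]
force: [0.3, -0.4, -1.7]
finger_gap: 0.102
gripper_force: 39.0
```

```bash
python3 - <<'E'
from h import *
st()
p=snap('side')
a=p['img'][60:260,160:400,::-1];b=manip.snapshot('wrist')['img'][:,:,::-1]
cv2.imwrite('pics/s6.png',np.hstack([cv2.resize(a,(480,400),interpolation=3),cv2.resize(b,(320,400))]))
E
```

```text
t 10.4 tcp [ 0.4489 -0.0371  0.1709] q [-0.33  0.39  1.92  0.    0.83  1.25] x [ 1.    -0.008 -0.001] y [-0.008 -1.    -0.   ] z [-0.001  0.    -1.   ] F [ 0.3 -0.4 -1.7] gap 0.102 gf 39.0
```

View pics/s6.png

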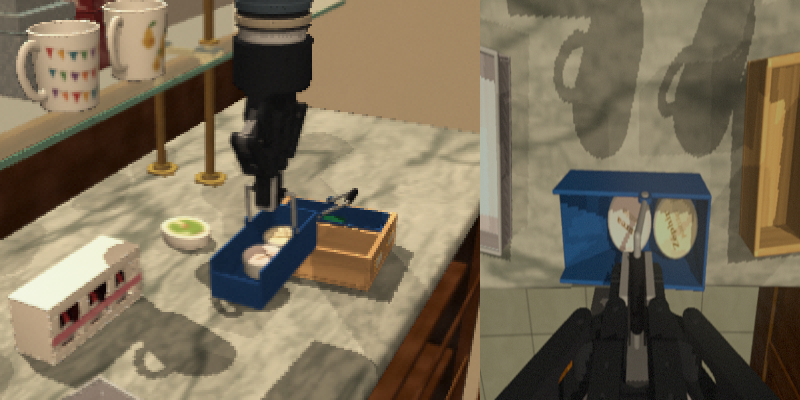

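Call:
{"fn": "servo_tool", "kwargs": {"commands": [0,0,0.01,0,0,0,-1,0,0,0.02,0,0,0,-1,0,0,0.025,0,0,0,-1,0,0,0.025,0,0,0,-1,0,0,0.025,0,0,0,-1,0,0,0.025,0,0,0,-1,0,0,0.02,0,0,0,-1,0,0,0.015,0,0,0,-1,0,0,0.01,0,0,0,-1,0,0,0.006,0,0,0,-1,0,0,0,0,0,0,-1]}}

```text
t: 11.42
tcp_pos: [0.4493, -0.0376, 0.0803]
tool_rot: [1.0, -0.003, -0.0, -0.0]
force: [0.1, -0.4, -1.6]
finger_gap: 0.103
gripper_force: 38.9
```

Call:
{"fn": "servo_tool", "kwargs": {"commands": [0,0,0.005,0,0,0,-1,0,0,0.005,0,0,0,-1,0,0,0.004,0,0,0,-1,0,0,0.002,0,0,0,-1,0,0,0,0,0,0,-1,0,0,0,0,0,0,-1]}}

```text
t: 11.92
tcp_pos: [0.4497, -0.0377, 0.0731]
tool_rot: [1.0, -0.003, 0.0, 0.0]
force: [-1.0, 0.2, 2.3]
finger_gap: 0.102
gripper_force: 39.4
```

Call:
{"fn": "servo_tool", "kwargs": {"commands": [0,0,0,0,0,0,-0.6,0,0,0,0,0,0,-0.6,0,0,0,0,0,0,-0.6,0,-0.0088,0.0018,0,0,0,-0.6,0,-0.012,0.004,0,0,0,-0.6,0,-0.0146,0.008,0,0,0,-0.6,0,-0.0128,0.0108,0,0,0,-0.6,0,-0.0104,0.011,0,0,0,-0.6,0,-0.005,0,0,0,0,-0.6,0,0,0,0,0,0,-0.3,0,0,0,0,0,0,-0.3,0,0,0,0,0,0,-0.3]}}

```text
t: 12.92
tcp_pos: [0.4499, -0.0059, 0.0549]
tool_rot: [1.0, -0.003, 0.0, 0.0]
force: [-0.4, -0.4, -0.1]
finger_gap: 0.35
gripper_force: 0.0
```

Call:
{"fn": "servo_tool", "kwargs": {"commands": [0,0,-0.02,0,0,0,-0.3,0,0,-0.04,0,0,0,-0.3,0,0,-0.04,0,0,0,0.5,0,0,-0.04,0,0,0,1,0,0,-0.04,0,0,0,1,0,0,-0.04,0,0,0,1,0,0,-0.04,0,0,0,1,0,0,-0.04,0,0,0,1,0,0,0,0,0,0,1]}}

```text
t: 13.67
tcp_pos: [0.452, -0.0067, 0.2084]
tool_rot: [1.0, -0.003, 0.004, 0.001]
force: [0.7, 0.3, 0.3]
finger_gap: 1.003
gripper_force: 0.0
```

```bash
cat > m.py <<'E'
from h import *
st()
for n in('wrist','top'):
    p=snap(n,n+'_m.png')
    for q,z in(('bin',.045),('tin_a',.022),('bin_bail',.073),('tray',.03),('other_bin',.05)):
        for r in manip.silhouettes(p,q)[:2]:
            ys,xs=np.nonzero(r['pixels']);rect=cv2.minAreaRect(np.c_[xs,ys].astype(np.float32))
            c=ray(p,cv2.boxPoints(rect),z)[:,:2]
            print(n,q,round(r['conf'],2),ray(p,[[xs.mean(),ys.mean()]],z)[0,:2].round(3),c.mean(0).round(3),c.round(3).tolist())
E
python3 m.py
```

```text
t 13.67 tcp [ 0.452  -0.0067  0.2084] q [-0.26  0.33  1.88  0.    0.92  1.31] x [ 1.    -0.006  0.008] y [-0.006 -1.     0.002] z [ 0.008 -0.002 -1.   ] F [0.7 0.3 0.3] gap 1.003 gf 0.0
wrist bin 0.63 [ 0.452 -0.025] [ 0.447 -0.033] [[0.486, 0.037], [0.485, -0.101], [0.408, -0.108], [0.41, 0.041]]
wrist tin_a 0.81 [ 0.45  -0.074] [ 0.449 -0.074] [[0.47, -0.052], [0.469, -0.095], [0.427, -0.098], [0.428, -0.053]]
wrist tin_a 0.78 [ 0.449 -0.031] [ 0.45  -0.031] [[0.47, -0.012], [0.47, -0.049], [0.43, -0.05], [0.43, -0.012]]
wrist bin_bail 0.89 [ 0.452 -0.016] [ 0.451 -0.024] [[0.422, -0.004], [0.481, -0.005], [0.481, -0.042], [0.421, -0.044]]
wrist tray 0.93 [0.482 0.185] [0.475 0.183] [[0.567, 0.208], [0.568, 0.121], [0.381, 0.149], [0.383, 0.255]]
top tray 0.77 [0.482 0.224] [0.483 0.226] [[0.41, 0.321], [0.588, 0.287], [0.554, 0.13], [0.379, 0.165]]
top tray 0.44 [ 0.471 -0.248] [ 0.472 -0.272] [[0.547, -0.188], [0.562, -0.345], [0.396, -0.356], [0.383, -0.2]]
top other_bin 0.73 [ 0.459 -0.306] [ 0.473 -0.307] [[0.541, -0.266], [0.549, -0.335], [0.405, -0.347], [0.398, -0.279]]
```

View pics/wrist_m.png

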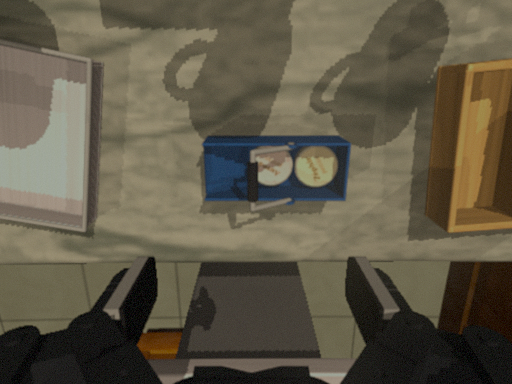

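Call:
{"fn": "servo_tool", "kwargs": {"commands": [0,0,0,0,0,-0.0192,1,0,0,0,0,0,-0.0192,1,0,0,0,0,0,-0.0192,1,0,0,0,0,0,-0.0192,1,0,0,0,0,0,-0.0192,1,0,0,0,0,0,-0.0192,1,0,0,0,0,0,-0.0192,1,0,0,0,0,0,-0.0192,1,0,0,0,0,0,-0.0192,1,0,0,0,0,0,-0.0192,1,0,0,0,0,0,-0.0192,1,0,0,0,0,0,-0.0192,1]}}

```text
t: 15.27
tcp_pos: [0.4497, -0.0058, 0.2048]
tool_rot: [0.749, 0.662, -0.0, -0.0]
force: [-0.5, 0.1, 0.5]
finger_gap: 0.997
gripper_force: 0.0
```

Call:
{"fn": "servo_tool", "kwargs": {"commands": [0,0,0,0,0,-0.0192,1,-0.02,0,0,0,0.0111,0,1,-0.02,0,0,0,0.0111,0,1,-0.02,0,0,0,0.0111,0,1,-0.02,0,0,0,0.0111,0,1,-0.02,0,0,0,0.0111,0,1,-0.02,0,0,0,0.0111,0,1,-0.02,0,0,0,0.0111,0,1,-0.02,0,0,0,0.0111,0,1,-0.02,0,0,0,0.0111,0,1,-0.02,0,0,0,0.0111,0,1,0,0,0,0,0,0,1]}}

```text
t: 16.27
tcp_pos: [0.4493, -0.1025, 0.1721]
tool_rot: [0.669, 0.66, 0.243, -0.241]
force: [0.6, -0.3, -0.7]
finger_gap: 1.001
gripper_force: 0.0
```

```bash
python3 - <<'E'
from h import *
st();go([.450,-.048,.0157])
E
```

```text
t 16.27 tcp [ 0.4493 -0.1025  0.1721] q [-0.79  0.6   1.77  0.49  1.33 -1.03] x [0.011 0.766 0.643] y [ 1.    -0.013 -0.002] z [ 0.007  0.643 -0.766] F [ 0.6 -0.3 -0.7] gap 1.001 gf 0.0
shift total [-0.1176  0.0004  0.3097] mm 165.64472491031307
```

Call:
{"fn": "servo_tool", "kwargs": {"commands": [-0.03,0,0,0,0,0,1,-0.03,0,0,0,0,0,1,-0.03,0,0,0,0,0,1,-0.028,0,0,0,0,0,1,0,0,0.03,0,0,0,1,0,0,0.04,0,0,0,1,0,0,0.04,0,0,0,1,0,0,0.04,0,0,0,1,0,0,0.03,0,0,0,1,0,0,0,0,0,0,1]}}

```text
t: 17.1
tcp_pos: [0.4474, -0.0841, 0.0663]
tool_rot: [0.667, 0.662, 0.242, -0.243]
force: [-1.1, 1.3, -0.9]
finger_gap: 1.002
gripper_force: 0.0
```

```bash
python3 - <<'E'
from h import *
st();go([.450,-.048,.0157])
p=snap('wrist');a=p['img'][:,:,::-1]
b=snap('side')['img'][120:270,140:340,::-1]
cv2.imwrite('pics/s7.png',np.hstack([cv2.resize(a,(400,300)),cv2.resize(b,(400,300),interpolation=3)]))
E
```

```text
t 17.1 tcp [ 0.4474 -0.0841  0.0663] q [-0.76  0.79  1.83  0.54  1.12 -1.15] x [0.007 0.764 0.645] y [ 1.    -0.006 -0.004] z [ 0.001  0.645 -0.764] F [-1.1  1.3 -0.9] gap 1.002 gf 0.0
shift total [-0.01    0.0051  0.1239] mm 62.21087227326896
```

View pics/s7.png

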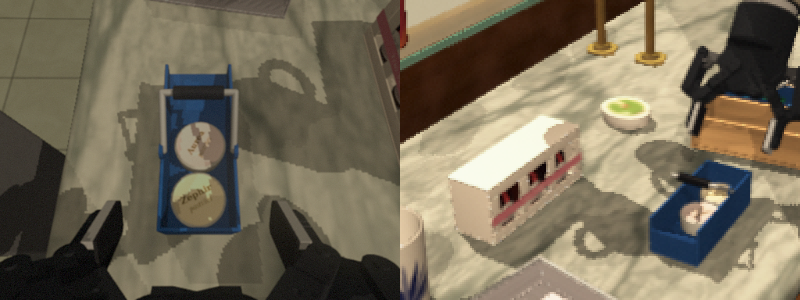

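Call:
{"fn": "servo_tool", "kwargs": {"commands": [-0.005,0.003,0.02,0,0,0,1,-0.005,0.002,0.02,0,0,0,1,0,0,0.02,0,0,0,1,0,0,0.02,0,0,0,1,0,0,0.02,0,0,0,1,0,0,0.016,0,0,0,1,0,0,0.008,0,0,0,1,0,0,0,0,0,0,1]}}

```text
t: 17.87
tcp_pos: [0.4512, -0.0493, 0.0164]
tool_rot: [0.667, 0.662, 0.242, -0.242]
force: [-0.1, 0.7, -0.1]
finger_gap: 1.001
gripper_force: 0.0
```

Call:
{"fn": "servo_tool", "kwargs": {"commands": [0,0,0,0,0,0,-1,0,0,0,0,0,0,-1,0,0,0,0,0,0,-1,0,0,0,0,0,0,-1,0,0,0,0,0,0,-1,0,0,0,0,0,0,-1,0,0,0,0,0,0,-1], "force": 50}}

```text
t: 18.45
tcp_pos: [0.4519, -0.0509, 0.0174]
tool_rot: [0.667, 0.662, 0.243, -0.24]
force: [-1.5, -3.0, 5.3]
finger_gap: 0.676
gripper_force: 54.0
```

```bash
python3 - <<'E'
from h import *
st()
E
```

```text
t 18.45 tcp [ 0.4519 -0.0509  0.0174] q [-0.71  0.88  1.87  0.63  0.99 -1.21] x [0.006 0.767 0.642] y [ 1.    -0.008  0.001] z [ 0.006  0.642 -0.767] F [-1.5 -3.   5.3] gap 0.676 gf 54.0
```

Call:
{"fn": "servo_tool", "kwargs": {"commands": [0.0085,0,-0.01,0,0,0,-1,0.0165,0,-0.02,0,0,0,-1,0.0193,0,-0.023,0,0,0,-1,0.0193,0,-0.023,0,0,0,-1,0.0193,0,-0.023,0,0,0,-1,0.0193,0,-0.023,0,0,0,-1,0.0193,0,-0.023,0,0,0,-1,0.0193,0,-0.023,0,0,0,-1,0.0193,0,-0.023,0,0,0,-1,0.013,0,-0.016,0,0,0,-1]}}

```text
t: 19.28
tcp_pos: [0.4519, -0.0506, 0.1529]
tool_rot: [0.667, 0.662, 0.242, -0.24]
force: [0.6, -0.4, -1.8]
finger_gap: 0.671
gripper_force: 53.6
```

Call:
{"fn": "servo_tool", "kwargs": {"commands": [0.015,0.005,0.0125,0,0,0,-1,0.031,0.005,0.026,0,0,0,-1,0.036,0.005,0.03,0,0,0,-1,0.036,0.005,0.03,0,0,0,-1,0.036,0.005,0.03,0,0,0,-1,0.036,0.005,0.03,0,0,0,-1,0.036,0.005,0.03,0,0,0,-1,0.036,0.005,0.03,0,0,0,-1,0.036,0.005,0.03,0,0,0,-1,0.03,0.005,0.026,0,0,0,-1,0.03,0.005,0.0245,0,0,0,-1,0.015,0.005,0.013,0,0,0,-1]}}

```text
t: 20.28
tcp_pos: [0.4821, 0.195, 0.1515]
tool_rot: [0.667, 0.662, 0.242, -0.242]
force: [-0.7, 0.3, -2.0]
finger_gap: 0.674
gripper_force: 53.6
```

```bash
python3 - <<'E'
from h import *
st();s=manip.sense();print(s['tcp_pos']-.0187*R.from_quat(s['tool_rot']).as_matrix()[:,2])
p=snap('wrist');a=p['img'][:,:,::-1]
b=snap('side')['img'][100:300,0:267,::-1]
cv2.imwrite('pics/s8.png',np.hstack([cv2.resize(a,(400,300)),cv2.resize(b,(400,300),interpolation=3)]))
E
```

```text
t 20.28 tcp [0.4821 0.195  0.1515] q [-0.22  0.59  1.91  0.84  1.01 -0.81] x [0.006 0.766 0.643] y [ 1.    -0.006 -0.003] z [ 0.002  0.643 -0.766] F [-0.7  0.3 -2. ] gap 0.674 gf 53.6
[0.48205624 0.18294106 0.16581636]
```

View pics/s8.png

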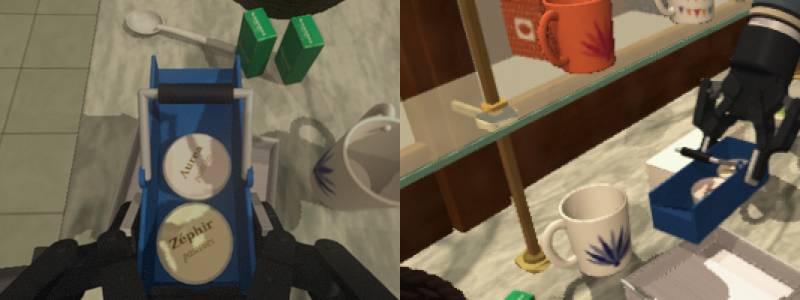

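Call:
{"fn": "servo_tool", "kwargs": {"commands": [-0.0023,0,0,0,-0.00985,0,-1,-0.0023,0,0,0,-0.00985,0,-1,-0.0023,0,0,0,-0.00985,0,-1,-0.0023,0,0,0,-0.00985,0,-1,-0.0023,0,0,0,-0.00985,0,-1,-0.0023,0,0,0,-0.00985,0,-1,-0.0023,0,0,0,-0.00985,0,-1,-0.0023,0,0,0,-0.00985,0,-1,-0.0023,0,0,0,-0.00985,0,-1,-0.0023,0,0,0,-0.00985,0,-1]}}

```text
t: 21.22
tcp_pos: [0.4835, 0.1807, 0.1473]
tool_rot: [0.71, 0.703, 0.026, -0.027]
force: [-0.5, 0.7, -2.8]
finger_gap: 0.672
gripper_force: 53.7
```

```bash
python3 - <<'E'
from h import *
st();s=manip.sense();print(s['tcp_pos']-.0187*R.from_quat(s['tool_rot']).as_matrix()[:,2])
E
```

```text
t 21.22 tcp [0.4835 0.1807 0.1473] q [0.1  0.5  1.8  0.1  0.83 0.04] x [0.01  0.997 0.075] y [ 1.    -0.01  -0.001] z [-0.     0.075 -0.997] F [-0.5  0.7 -2.8] gap 0.672 gf 53.7
[0.48351112 0.17930846 0.16597992]
```

Call:
{"fn": "servo_tool", "kwargs": {"commands": [-0.0025,0,0,0,-0.0108,0,-1,-0.0025,0,0,0,-0.0108,0,-1,-0.0025,0,0,0,-0.0108,0,-1,-0.0025,0,0,0,-0.0108,0,-1,-0.0025,0,0,0,-0.0108,0,-1,-0.0025,0,0,0,-0.0108,0,-1,-0.0025,0,0,0,-0.0108,0,-1,-0.0025,0,0,0,-0.0108,0,-1,-0.0025,0,0,0,-0.0108,0,-1,-0.0025,0,0,0,-0.0108,0,-1,-0.0025,0,0,0,-0.0108,0,-1,-0.0025,0,0,0,-0.0108,0,-1]}}

```text
t: 22.22
tcp_pos: [0.4837, 0.1671, 0.1515]
tool_rot: [0.663, 0.656, -0.257, 0.254]
force: [0.2, 0.0, -2.4]
finger_gap: 0.672
gripper_force: 55.4
```

Call:
{"fn": "servo_tool", "kwargs": {"commands": [-0.0015,0,0,0,-0.007,0,-1,-0.0015,0,0,0,-0.007,0,-1,0,0,0,0,0,0,-1,0,0,0,0,0,0,-1,0,0,0,0,0,0,-1,0,0,0,0,0,0,-1,0,0,0,0,0,0,-1]}}

```text
t: 22.8
tcp_pos: [0.4837, 0.1664, 0.1533]
tool_rot: [0.651, 0.645, -0.284, 0.282]
force: [-0.2, -0.1, -1.5]
finger_gap: 0.671
gripper_force: 55.5
```

```bash
cat > t.py <<'E'
from h import *
st();s=manip.sense();print(s['tcp_pos']-.0187*R.from_quat(s['tool_rot']).as_matrix()[:,2])
for n in('side','top','wrist'):
    p=snap(n,n+'_t.png')
    for q,z in(('tin_a',.01),('bin',.045)):
        for r in manip.silhouettes(p,q)[:3]:
            ys,xs=np.nonzero(r['pixels']);print(n,q,round(r['conf'],2),np.round(r['box']),ray(p,[[xs.mean(),ys.mean()]],z)[0].round(3))
E
python3 t.py
```

```text
t 22.8 tcp [0.4837 0.1664 0.1533] q [ 0.49  0.75  1.57 -0.72  1.36  0.85] x [ 0.007  0.68  -0.733] y [ 1.    -0.009  0.001] z [-0.006 -0.733 -0.68 ] F [-0.2 -0.1 -1.5] gap 0.671 gf 55.5
[0.48385429 0.18009901 0.16598059]
side tin_a 0.91 [193. 286.  26.  20.] [0.493 0.231 0.01 ]
side tin_a 0.83 [178. 297.  27.  24.] [0.497 0.268 0.01 ]
side bin 0.74 [197. 178.  51.  89.] [0.553 0.076 0.045]
top tin_a 0.64 [156. 206.  10.  12.] [0.487 0.238 0.01 ]
top bin 0.81 [156. 196.  40.  28.] [0.495 0.193 0.045]
top bin 0.41 [324. 180.  62.  64.] [ 0.47  -0.244  0.045]
```

Call:
{"fn": "servo_tool", "kwargs": {"commands": [-0.01,0,-0.01,0,0,0,-1,-0.025,0,-0.023,0,0,0,-1,-0.025,0,-0.023,0,0,0,-1,-0.025,0,-0.023,0,0,0,-1,0,0,0,0,0,0,-1]}}

```text
t: 23.67
tcp_pos: [0.4852, 0.1676, 0.2148]
tool_rot: [0.652, 0.645, -0.281, 0.284]
force: [-0.0, 0.5, -0.8]
finger_gap: 0.673
gripper_force: 55.5
```

Call:
{"fn": "servo_tool", "kwargs": {"commands": [0.0023,0,0,0,0.01008,0,-1,0.0023,0,0,0,0.01008,0,-1,0.0023,0,0,0,0.01008,0,-1,0.0023,0,0,0,0.01008,0,-1,0.0023,0,0,0,0.01008,0,-1,0.0023,0,0,0,0.01008,0,-1,0.0023,0,0,0,0.01008,0,-1,0.0023,0,0,0,0.01008,0,-1,0.0023,0,0,0,0.01008,0,-1,0.0023,0,0,0,0.01008,0,-1,0.0023,0,0,0,0.01008,0,-1,0.0023,0,0,0,0.01008,0,-1]}}

```text
t: 24.67
tcp_pos: [0.4833, 0.1788, 0.2049]
tool_rot: [0.71, 0.704, -0.022, 0.022]
force: [-0.8, -0.6, -2.0]
finger_gap: 0.673
gripper_force: 55.5
```

Call:
{"fn": "servo_tool", "kwargs": {"commands": [0.0023,0,0,0,0.01008,0,-1,0.0023,0,0,0,0.01008,0,-1,0.0023,0,0,0,0.01008,0,-1,0.0023,0,0,0,0.01008,0,-1,0.0023,0,0,0,0.01008,0,-1,0.0023,0,0,0,0.01008,0,-1,0.0023,0,0,0,0.01008,0,-1,0.0023,0,0,0,0.01008,0,-1,0.0023,0,0,0,0.01008,0,-1,0.0023,0,0,0,0.01008,0,-1,0.0023,0,0,0,0.01008,0,-1,0.0023,0,0,0,0.01008,0,-1]}}

```text
t: 25.67
tcp_pos: [0.4837, 0.1915, 0.2086]
tool_rot: [0.667, 0.662, 0.243, -0.241]
force: [0.5, 0.6, -1.9]
finger_gap: 0.674
gripper_force: 55.5
```

```bash
python3 t.py; python3 - <<'E'
from h import *
go([.4519,-.0509,.0574]);go([.4519,-.0509,manip.sense()['tcp_pos'][2]])
E
```

```text
t 25.67 tcp [0.4837 0.1915 0.2086] q [-0.23  0.49  1.88  0.78  1.11 -0.7 ] x [0.005 0.766 0.643] y [ 1.    -0.008  0.001] z [ 0.006  0.643 -0.766] F [ 0.5  0.6 -1.9] gap 0.674 gf 55.5
[0.4835535  0.17952184 0.222954  ]
side tin_a 0.92 [176. 296.  28.  24.] [0.498 0.268 0.01 ]
side tin_a 0.81 [192. 286.  28.  20.] [0.492 0.231 0.01 ]
side bin 0.78 [163. 159.  85.  71.] [ 0.686 -0.017  0.045]
top tin_a 0.49 [122. 194.  58.  30.] [0.503 0.269 0.01 ]
top bin 0.92 [124. 194.  56.  25.] [0.501 0.262 0.045]
wrist bin 0.87 [173.  75. 155. 303.] [0.483 0.246 0.045]
shift total [-0.5679 -0.0605 -0.0795] mm 288.31082840778765
shift total [-0.3738 -0.0602 -0.3121] mm 245.33487649338093
```

Call:
{"fn": "servo_tool", "kwargs": {"commands": [-0.016,-0.005,-0.013,0,0,0,-1,-0.034,-0.005,-0.028,0,0,0,-1,-0.036,-0.005,-0.03,0,0,0,-1,-0.036,-0.005,-0.03,0,0,0,-1,-0.036,-0.005,-0.03,0,0,0,-1,-0.036,-0.005,-0.03,0,0,0,-1,-0.036,-0.005,-0.03,0,0,0,-1,-0.036,-0.005,-0.03,0,0,0,-1,-0.034,-0.005,-0.029,0,0,0,-1,-0.032,-0.005,-0.027,0,0,0,-1,-0.027,-0.005,-0.023,0,0,0,-1,-0.015,-0.005,-0.012,0,0,0,-1]}}

```text
t: 27.12
tcp_pos: [0.4521, -0.0542, 0.2082]
tool_rot: [0.668, 0.662, 0.242, -0.239]
force: [0.6, -0.2, -2.0]
finger_gap: 0.674
gripper_force: 55.5
```

Call:
{"fn": "servo_tool", "kwargs": {"commands": [-0.01,0,0.012,0,0,0,-1,-0.02,0,0.024,0,0,0,-1,-0.023,0,0.0275,0,0,0,-1,-0.023,0,0.0275,0,0,0,-1,-0.023,0,0.0275,0,0,0,-1,-0.023,0,0.0275,0,0,0,-1,-0.023,0,0.0275,0,0,0,-1,-0.023,0,0.0275,0,0,0,-1,-0.023,0,0.0275,0,0,0,-1,-0.023,0,0.0275,0,0,0,-1,-0.015,0,0.018,0,0,0,-1,0,0,0,0,0,0,-1]}}

```text
t: 28.12
tcp_pos: [0.4509, -0.0501, 0.0279]
tool_rot: [0.667, 0.662, 0.242, -0.242]
force: [0.3, -0.2, -1.0]
finger_gap: 0.674
gripper_force: 55.5
```

```bash
python3 - <<'E'
from h import *
st();go([.4519,-.0509,.0174])
E
```

```text
t 28.12 tcp [ 0.4509 -0.0501  0.0279] q [-0.71  0.86  1.87  0.62  1.01 -1.19] x [0.008 0.766 0.643] y [ 1.    -0.008 -0.003] z [ 0.002  0.643 -0.766] F [ 0.3 -0.2 -1. ] gap 0.674 gf 55.5
shift total [-0.0147  0.0022  0.015 ] mm 10.563937140890664
```

Call:
{"fn": "servo_tool", "kwargs": {"commands": [-0.004,0,0.005,0,0,0,-1,-0.004,0,0.005,0,0,0,-1,-0.003,0,0.0035,0,0,0,-1,-0.002,0,0.0025,0,0,0,-1,0,0,0,0,0,0,-1,0,0,0,0,0,0,-1]}}

```text
t: 28.62
tcp_pos: [0.4519, -0.0514, 0.0197]
tool_rot: [0.667, 0.662, 0.242, -0.24]
force: [-0.1, 0.5, -1.0]
finger_gap: 0.669
gripper_force: 55.5
```

Call:
{"fn": "servo_tool", "kwargs": {"commands": [-0.0015,0,0.0018,0,0,0,-1,-0.0015,0,0.0018,0,0,0,-1,-0.001,0,0.0012,0,0,0,-1,0,0,0,0,0,0,-1,0,0,0,0,0,0,-1]}}

```text
t: 29.03
tcp_pos: [0.4519, -0.0513, 0.0175]
tool_rot: [0.667, 0.662, 0.243, -0.24]
force: [-0.4, -2.7, 8.1]
finger_gap: 0.671
gripper_force: 56.5
```

Contact with the counter. Open, back out along the tool axis.

Call:
{"fn": "servo_tool", "kwargs": {"commands": [0,0,0,0,0,0,1,0,0,0,0,0,0,1,0,0,0,0,0,0,1,0,0,0,0,0,0,1,0,0,0,0,0,0,1,0,0,-0.02,0,0,0,1,0,0,-0.04,0,0,0,1,0,0,-0.05,0,0,0,1,0,0,-0.05,0,0,0,1,0,0,-0.05,0,0,0,1,0,0,-0.05,0,0,0,1,0,0,0,0,0,0,1]}}

```text
t: 30.03
tcp_pos: [0.4532, -0.1394, 0.1186]
tool_rot: [0.668, 0.663, 0.242, -0.235]
force: [0.7, -0.1, -0.3]
finger_gap: 0.997
gripper_force: 0.0
```

```bash
sed -i "s/('bin',.045)/('bin',.045),('mug',.05),('gift_box',.07),('oval_tin',.02),('other_bin',.05)/" t.py; python3 t.py; python3 - <<'E'
from h import *
# bin edge projections vs silhouette, side view
p=snap('side');r=manip.silhouettes(p,'bin')[0]
c=[(.45+a*.029,-.031+b*.07,z) for a in(-1,1) for b in(-1,1) for z in(0,.045)]
u=proj(p,c);m=np.zeros((384,512),np.uint8);cv2.fillConvexPoly(m,cv2.convexHull(u.astype(np.int32)),1)
g=r['pixels'];print('box model',u.min(0),u.max(0)-u.min(0),'seen',r['box'],'IoU',(g&(m>0)).sum()/(g|(m>0)).sum())
E
```

```text
t 30.03 tcp [ 0.4532 -0.1394  0.1186] q [-0.83  0.71  1.74  0.48  1.27 -1.1 ] x [0.004 0.772 0.636] y [ 1.    -0.011  0.006] z [ 0.012  0.636 -0.772] F [ 0.7 -0.1 -0.3] gap 0.997 gf 0.0
[ 0.45301604 -0.15127024  0.13306445]
side tin_a 0.69 [193. 287.  28.  19.] [0.491 0.231 0.01 ]
side tin_a 0.67 [174. 296.  28.  23.] [0.498 0.269 0.01 ]
side bin 0.81 [264. 198.  50.  52.] [0.438 0.003 0.045]
side mug 0.8 [ 93. 221.  59.  64.] [0.662 0.246 0.05 ]
side gift_box 0.7 [165. 179.  63.  61.] [0.622 0.075 0.07 ]
side oval_tin 0.86 [240. 166.  23.  18.] [ 0.653 -0.209  0.02 ]
side oval_tin 0.37 [266. 196.  51.  56.] [ 0.455 -0.031  0.02 ]
side other_bin 0.88 [299. 162.  54.  14.] [ 0.469 -0.304  0.05 ]
top tin_a 0.59 [138. 204.  16.  16.] [0.49  0.284 0.01 ]
top tin_a 0.55 [154. 207.  13.  13.] [0.485 0.242 0.01 ]
top tin_a 0.31 [252. 212.  10.  15.] [ 0.463 -0.012  0.01 ]
top bin 0.63 [234. 211.  57.  23.] [ 0.454 -0.031  0.045]
top mug 0.86 [134. 132.  42.  30.] [0.663 0.246 0.05 ]
top gift_box 0.65 [208. 128.  67.  31.] [0.656 0.021 0.07 ]
top oval_tin 0.86 [320. 131.  23.  27.] [ 0.662 -0.224  0.02 ]
top other_bin 0.36 [141. 205.  12.  17.] [0.487 0.274 0.05 ]
wrist bin 0.8 [208.  73.  85. 167.] [ 0.451 -0.049  0.045]
wrist gift_box 0.74 [420.   1.  92. 194.] [ 0.617 -0.007  0.07 ]
box model [263.15847236 199.54843662] [51.49712678 54.14574119] seen [263.5, 197.1, 50.3, 53.4] IoU 0.9473395501919912
```

```bash
python3 - <<'E'
from h import *
from scipy.optimize import least_squares
P=[snap('side'),snap('top')];U=[]
for p in P:
    U.append([np.array(np.nonzero(r['pixels']))[::-1].mean(1) for r in manip.silhouettes(p,'tin_a')[:2]]);print(U[-1])
for u in U[0]:
  for v in U[1]:
    s=least_squares(lambda x:np.r_[proj(P[0],x)[0]-u,proj(P[1],x)[0]-v],[.49,.25,.02]);d=s.x[:2]-[.483,.225];print(s.x.round(4),round(s.cost,2),'tray',(d@[.984,-.18]).round(3),(d@[.18,.984]).round(3))
E
```

```text
[array([205.91211401, 294.68408551]), array([190.36585366, 305.97831978])]
[array([146.49714286, 211.05142857]), array([161.34024896, 213.22406639])]
[0.4724 0.2642 0.0465] 35.73 tray -0.017 0.037
[0.483  0.2404 0.0213] 0.0 tray -0.003 0.015
[0.4882 0.2789 0.0246] 0.34 tray -0.005 0.054
[ 0.4996  0.2553 -0.0023] 29.99 tray 0.011 0.033
```

```bash
python3 -c "
from h import *
print(manip.sign_off())"
```

```text
the job is handed in; nothing more can be done
None
```

I emptied the bin into the tray, stood it upright on the counter and handed the job in at about 31 s. The last camera check put both tins inside the tray walls, with one about 20 mm inside the limit and possibly leaning on the far wall; the sign-off gave no verdict.

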